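Fix the vial block on the heater-shaker with its long knob screw

ROBOT

A 6-joint arm with a two-finger parallel gripper is mounted at the origin on the work surface. World frame = base frame: x ahead of the robot, y to its left, z up, the work surface at z = 0. Lengths are in m, angles in degrees, forces in N, time in s.
With the tool pointing down it reaches from about 0.325 to 0.775 m from the base axis. Payload 5.5 kg.
Tool frame: the origin (TCP) lies on the centre line of the jaws, within the pads' length; the fingertips stand 19 mm ahead of it and the grasp point (between the pads) is the TCP; y points along the fingers, z is the direction in which the jaws open and shut, and the axes are right-handed (so a half turn about y gives the same grasp; the last joint's range is limited). The gripper opens to 85 mm and grips with 20 to 120 N. Pads are 22 mm wide; open, the fingers measure 114 mm over their backs; the gripper's body (76 mm by 85 mm) begins 54 mm behind the grasp point. The pads swing forward as they close: fully open they stand 13 mm farther back than shut.
Start: joints at [-74.353, 5.22, 70.514, -0, 104.267, -3.249], TCP at [0.194, -0.568, 0.215] pointing down, gripper open.
Joint ranges: [-164.24, 164.24], [-49.07, 125.15], [9.68, 141.18], [-86.29, 266.29], [3.28, 154.24], [-151.56, 151.56]. Speed limits (degrees/s): [147.25, 147.25, 172.46, 180, 180, 180].

INTERFACE

Orientations are given as a 3x3 rotation matrix whose columns are the frame's x, y, z axes.
In Python, from bench import * gives the robot as it stands.
- The arm moves only by the tool play_rows, never from a script. Its argument "rows" is a list that holds one entry, the list of rows, each a list of 6 numbers: the shift along the world's x, y, z in m, then the turn, a rotation vector about the world's x, y, z in rad. In form: [[[tx, ty, tz, ax, ay, az], ...]]. A call has 1 to 10 rows; each row is the pose to reach, as a shift and turn from the pose commanded when the call began; what a row does not reach only later rows make up. A row lasts 1/12 s, in which the tool goes at most 41.7 mm and 7.16 degrees, less where a joint would pass 70% of its speed; a pose out of reach is approached as far as the arm can. A call with a gripper value outside its range is refused whole. "claw" is the opening, from 0 (shut) to 1 (fully open), set as the call begins (left out, the last holds). The fingers move at their own pace and stop on an object; the grip force is fixed at half the most. Time passes only in rows, so rows that repeat a pose let the fingers close. It gives the time, the measured TCP pose, the force and the opening at its end, in the units of the state.
- get_obs(): the state, without advancing time (a new reading comes with each control period).
- get_image(name): name is "side" or "top"; returns a dict with "color" (420x560x3 uint8, blue, green, red), "fx", "fy", "cx", "cy" (pixels), "dist_coeffs" ([k1, k2, p1, p2, k3] as OpenCV has them; the pictures are not rectified), "origin" and "orientation" of the camera in the world. Camera axes: x right, y up, looking along -z (the intrinsics and any distortion apply to the point x, -y, -z); pixel columns grow to the right and rows downward; lengths in m; the calibration is good to about 2 mm. A picture is of the moment at which its call begins. There is no depth.
- close_job(): hands the job in, once; it reports no verdict.
The state is a dict: "t": time; "q": joint angles; "qvel": joint speeds; "joint_torque": joint torques, N m; "tcp_pos": TCP position; "orientation": TCP orientation; "contact_force": force on the tool from outside, world axes, zero at the start; "ft_torque": the same for the moment, N m; "gripper_width": finger opening in m.
Only numpy, scipy, OpenCV 4.12 (cv2) and the standard library are available. Lean on these libraries where they do the work, as an engineer would, in place of code of your own. Each camera call takes 0.05 s, during which the arm holds its last target.

TASK

The vial block has just been changed on the heater-shaker and is not yet held down. Take its long knob screw lying on the bench, stand it point down in the fixing well in the middle of the block, start it straight in the thread at the bottom of the well and screw it clockwise fully home, until the collar under its knob sits down on the block. Then let go of it; leave the bottle, the vial rack and the tip box where they are.

Things in the scene. Friction and masses are not known exactly. Their poses are not given: they have to be found in the camera images.
- screw_knob (a point): Long fixing screw: point on its axis at mid-knob. Black plastic knob, 37 mm across its eight round flutes, 24 mm long; below it a neck 15 mm thick to the collar. Site's z axis runs along the screw from point to knob. Screw weighs about 0.14 kg; at the start it lies at rest on the bench on two flutes and its thread, point 7 degrees lower, point roughly towards +y, on either side of the shaker.
- screw_collar (a point): Middle of the underside of the screw's steel collar (28 mm diameter, 4 mm thick), 26 mm from screw_knob along -z of the screw. Below it: smooth shank of 17 mm diameter, 44 mm long, then the threaded end of 16 mm outer diameter to 63 mm, then the plain pilot point. Axes as screw_knob.
- screw_tip (a point): End of the screw's pilot point (it tapers from 11 to 6 mm diameter), on the axis, 72 mm below the collar's underside and 98 mm from screw_knob. Axes as screw_knob.
- well_mouth (a point): Middle of the fixing well's mouth, level with the top of the aluminium vial block, 138 mm above the bench; z axis straight up along the well. It is the larger round hole in the middle of the block, in a dark steel bush: 18.6 mm diameter, 76 mm deep; the 12 mm holes round it are vial wells. The screw is home when its collar's underside lies on the block; its tip is then 72 mm below this point.
- well_thread (a point): The short female thread in the well, 52 mm below the mouth. Right-handed, two-start, lead 13 mm a turn: clockwise from above screws in. Let down upright, the screw stands by itself on the thread's start, collar 7 to 12 mm above the block depending on its turn. Turned clockwise with light pressure it sinks 13 mm a turn and is home in 1/2 to 1 1/8 turns; held up while turned it misses the start.
- shaker: White heater-shaker, fixed to the bench, turned up to 0.3 rad; origin on the bench straight below the well. Casing: from 75 mm to -x to 165 mm to +x of the origin, 100 mm to either side, 62 mm high (its dial 72 mm). On it a dark platform 124 (x) by 164 mm, and on this the block: 104 (x) by 144 mm, top at 138 mm.
- bottle: Bystander: clear round bottle with a cap, 70 mm diameter, 145 mm tall, standing; origin in the middle of its underside.
- rack: Bystander: white vial rack, 92 by 112 mm and 30 mm high with small vials standing 43 mm high in it; origin in the middle of its underside. It lies on the other side of the shaker from the screw.
- tip_box: Bystander: closed pipette tip box, 82 by 122 mm, 65 mm high; origin in the middle of its underside.

How it is judged (in metres and radians):
On the way:
1. the screw stands upright in the fixing well, its tip at least 55 mm down (z of screw_tip in the frame of well_mouth below -0.055 m and horizontal distance between screw_tip and well_mouth below 0.008 m and angle between screw_knob's own z axis and vertical below 0.12 rad), for 0.1 s.
At the end, for the whole second after the job is handed in: The screw is screwed home and let go: its collar within 1.5 mm of the block's top (tip at least 70.5 mm below the well's mouth), the screw in line with the well (within 0.05 rad, knob and tip within 4 mm of the well's axis) and at rest (z of screw_tip in the frame of well_mouth below -0.0705 m and horizontal distance between each of screw_knob, screw_tip and well_mouth below 0.004 m and angle between the z axis of screw_knob and the z axis of well_mouth, either way round below 0.05 rad and linear speed of screw below 0.01 m/s); the robot touches nothing.
It fails at once if the bottle is moved by more than 40 mm or tipped (distance of bottle from where it was at the start of the episode above 0.04 m or angle between bottle's own z axis and vertical above 0.3 rad).
It fails at once if the vial rack is moved by more than 40 mm or tipped (distance of rack from where it was at the start of the episode above 0.04 m or angle between rack's own z axis and vertical above 0.3 rad).
It fails at once if the tip box is moved by more than 40 mm or tipped (distance of tip_box from where it was at the start of the episode above 0.04 m or angle between tip_box's own z axis and vertical above 0.3 rad).
It also fails if it takes over 72 s, if anything falls off the work surface, if the arm or the gripper's body presses on something with over 40 N, if the wrist force passes 120 N, or if a joint passes its speed limit or range.

## Working session

There is one attempt and no reset: what is moved stays moved. The work goes in short steps, Python scripts to look and compute and a tool call to move; the robot and the scene stay as the last step left them, time stands still between calls to the robot, and variables do not carry over. Pictures are saved under pics/ and viewed, and the job is handed in when it is done.

Besides the shell and the picture viewer there is one more tool, called by a JSON object that holds its "op" and its "data". play_rows: Moves the arm, as the interface text tells. Its arguments: {"type":"object","properties":{"rows":{"type":"array"},"claw":{"type":"number"}},"required":["rows"]}

```bash
ls; mkdir -p pics; python3 - <<'E'
from bench import *
import cv2
o=get_obs()
print({k:o[k] for k in o})
for n in ("side","top"):
    d=get_image(n); cv2.imwrite(f"pics/{n}0.png",d["color"])
    print({k:d[k] for k in d if k!="color"})
E
```

```text
pics
{'t': 0.0, 'q': array([-7.43542559e+01,  5.26197529e+00,  7.05803875e+01,  1.37078568e-04,
        1.04268634e+02, -3.24898282e+00]), 'qvel': array([-0.02196092, -0.01127125,  0.03210163,  0.01417997,  0.03881719,
       -0.17320707]), 'joint_torque': array([ 2.15569802e-03, -4.58721364e+01, -4.18023741e+01, -6.72363899e-05,
        1.14507214e-02, -3.59070009e-05]), 'tcp_pos': array([ 0.19420798, -0.56736254,  0.21357747]), 'orientation': array([[-9.46115005e-01, -5.20224006e-04,  3.23830399e-01],
       [-3.23830797e-01,  1.86610371e-03, -9.46113171e-01],
       [-1.12110326e-04, -9.99998124e-01, -1.93401328e-03]]), 'contact_force': array([-0.26717069, -0.19332712, -0.52372145]), 'ft_torque': array([ 0.03185857,  0.04458592, -0.01777092]), 'gripper_width': 0.08537878555423675}
{'fx': 545.0644771399031, 'fy': 545.0644771399031, 'cx': 272.30511753958814, 'cy': 211.00838018807661, 'dist_coeffs': array([-0.11462236,  0.        ,  0.        ,  0.        ,  0.        ]), 'origin': array([0.02742208, 0.61524691, 1.06326467]), 'orientation': array([[-0.76120023,  0.49732857, -0.41621929],
       [-0.64846773, -0.59160365,  0.47905609],
       [-0.00798857,  0.63456238,  0.77283036]])}
{'fx': 537.9497950284742, 'fy': 537.9497950284742, 'cx': 266.08278531731315, 'cy': 203.02268710338117, 'dist_coeffs': array([0.05897782, 0.        , 0.        , 0.        , 0.        ]), 'origin': array([0.47831606, 0.01891669, 1.38438856]), 'orientation': array([[ 0.01420281,  0.99718995, -0.07355598],
       [-0.99981036,  0.01514333,  0.01224457],
       [ 0.01332405,  0.07336812,  0.99721592]])}
```

View pics/side0.png

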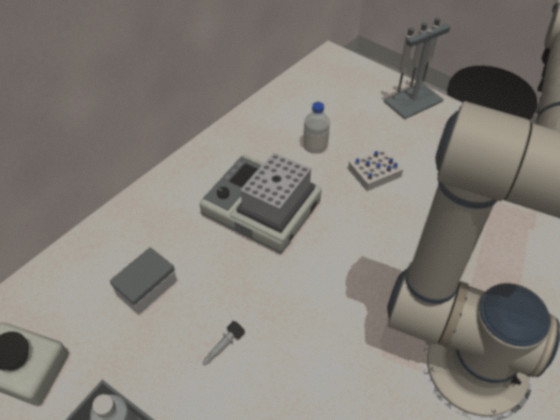

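View pics/top0.png

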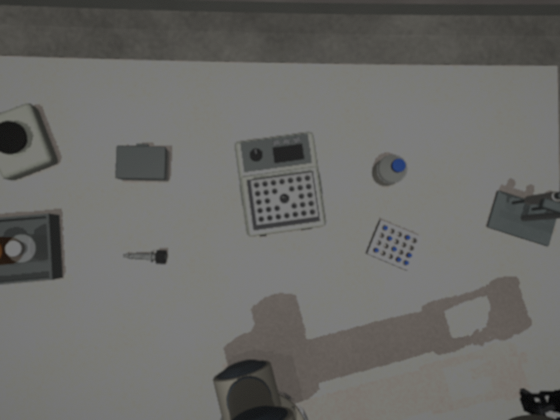

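The side view shows the screw's knob near (235,329) and its tip near (207,361), with the well near (277,179). The top view shows the knob near (161,256), the tip near (125,255) and the well near (284,199). I'll zoom in on these.

```bash
cat > h.py <<'E'
import numpy as np, cv2
def ray(d,u,v):
    K=np.array([[d["fx"],0,d["cx"]],[0,d["fy"],d["cy"]],[0,0,1]])
    p=cv2.undistortPoints(np.array([[[u,v]]],float),K,np.array(d["dist_coeffs"]))[0,0]
    r=np.array(d["orientation"])@np.array([p[0],-p[1],-1.]); return np.array(d["origin"]),r/np.linalg.norm(r)
def plane(d,u,v,z):
    o,r=ray(d,u,v); return o+r*(z-o[2])/r[2]
def tri(d1,p1,d2,p2):
    o1,r1=ray(d1,*p1);o2,r2=ray(d2,*p2)
    s=np.linalg.lstsq(np.c_[r1,-r2],o2-o1,rcond=None)[0]
    a=o1+s[0]*r1;b=o2+s[1]*r2
    return (a+b)/2,np.linalg.norm(a-b)
def proj(d,P):
    R=np.array(d["orientation"]);c=R.T@(np.array(P)-d["origin"]);c=c*np.array([1,-1,-1])
    K=np.array([[d["fx"],0,d["cx"]],[0,d["fy"],d["cy"]],[0,0,1]])
    return cv2.projectPoints(c.reshape(1,3),np.zeros(3),np.zeros(3),K,np.array(d["dist_coeffs"]))[0][0,0]
def crop(img,x,y,w,h,s,fn):
    c=cv2.resize(img[y:y+h,x:x+w],None,fx=s,fy=s,interpolation=cv2.INTER_CUBIC)
    cv2.imwrite(fn,c); return c
E
python3 - <<'E'
import cv2,numpy as np
from h import crop
s=cv2.imread("pics/side0.png");t=cv2.imread("pics/top0.png")
a=crop(s,190,310,66,60,6,"pics/_a.png");b=crop(t,115,230,66,60,6,"pics/_b.png")
c=crop(s,240,150,66,60,6,"pics/_c.png");e=crop(t,250,170,66,60,6,"pics/_d.png")
m=np.vstack([np.hstack([a,b]),np.hstack([c,e])]);m=cv2.convertScaleAbs(m,alpha=1.3,beta=0)
m=cv2.resize(m,(792,600) if 0 else (660,600));cv2.imwrite("pics/z0.png",m)
E
```

```text
(no output)
```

View pics/z0.png

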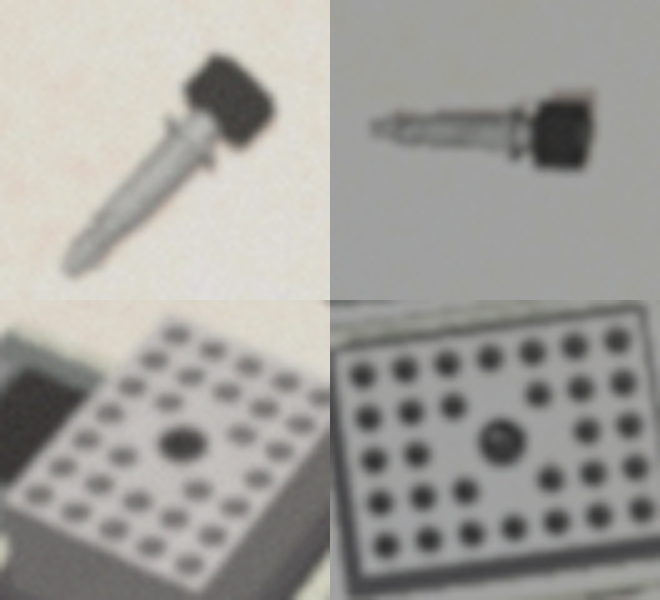

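The crops are sharp. The knob and well appear as dark blobs; the tip is at side (204.4,364.4) and top (123.4,255.2). Next I'll get centroids and triangulate.

```bash
cat > m0.py <<'E'
from bench import *
from h import *
S=get_image("side");T=get_image("top")
def blob(img,x,y,w,h,th,near):
    g=cv2.cvtColor(img,cv2.COLOR_BGR2GRAY)[y:y+h,x:x+w]
    g=cv2.resize(g,None,fx=8,fy=8,interpolation=cv2.INTER_CUBIC)
    m=(g<th).astype(np.uint8)
    n,l,st,ce=cv2.connectedComponentsWithStats(m)
    best=min(range(1,n),key=lambda i:np.hypot(*(( ce[i]+.5)/8-.5+[x,y]-near))+ (1e3 if st[i,4]<300 else 0))
    pts=np.argwhere(l==best)[:,::-1]
    return (ce[best]+.5)/8-.5+[x,y],st[best,4]/64
for th in (60,75,90):
    ks=blob(S["color"],190,310,66,60,th,np.array([235,329]));kt=blob(T["color"],115,230,66,60,th,np.array([161,256]))
    ws=blob(S["color"],262,165,30,30,th,np.array([276.5,179]));wt=blob(T["color"],270,185,30,30,th,np.array([284.5,198.5]))
    print(th,ks,kt,ws,wt)
    print("knob",tri(S,ks[0],T,kt[0]),"well",tri(S,ws[0],T,wt[0]))
    print("well on z=.138",plane(S,*ws[0],.138),plane(T,*wt[0],.138))
    print("knob on z=.0175",plane(S,*ks[0],.0175),plane(T,*kt[0],.0175))
print("tip",tri(S,(204.4,364.4),T,(123.4,255.2)), plane(S,204.4,364.4,.006),plane(T,123.4,255.2,.006))
print("collar",tri(S,(190+190/5,310+143/5),T,(115+187/5,230+132/5)))
E
python3 m0.py
```

```text
60 (array([235.70070007, 329.46077023]), np.float64(129.171875)) (array([160.71463259, 256.32191547]), np.float64(131.515625)) (array([275.90802752, 178.49862385]), np.float64(17.03125)) (array([284.16954186, 198.10133861]), np.float64(41.4375))
knob (array([0.44000919, 0.26471247, 0.01777735]), np.float64(0.00172638267582391)) well (array([ 0.58258283, -0.03818871,  0.13739524]), np.float64(0.00042063455150491603))
well on z=.138 [ 0.58239033 -0.037638    0.138     ] [ 0.58236618 -0.03829012  0.138     ]
knob on z=.0175 [0.4394214  0.26410237 0.0175    ] [0.44066502 0.26532056 0.0175    ]
75 (array([235.65739024, 329.55690077]), np.float64(158.015625)) (array([160.38134305, 256.12094361]), np.float64(160.578125)) (array([276.01656039, 178.46710698]), np.float64(30.015625)) (array([283.99741045, 197.98043638]), np.float64(58.453125))
knob (array([0.44018544, 0.26525464, 0.01797773]), np.float64(0.0025625436728596404)) well (array([ 0.58255039, -0.03798887,  0.13771685]), np.float64(0.0002922015202178283))
well on z=.138 [ 0.58226224 -0.03787499  0.138     ] [ 0.58264219 -0.03788633  
[... 235 characters left out ...]
4835539, 178.43371212]), np.float64(40.734375)) (array([283.9912025 , 197.99881261]), np.float64(72.375))
knob (array([0.43907648, 0.26995918, 0.02654842]), np.float64(0.008175007616092963)) well (array([ 0.58247529, -0.0379805 ,  0.13789105]), np.float64(0.00033623379026752597))
well on z=.138 [ 0.58227376 -0.03800251  0.138     ] [ 0.58259909 -0.03787239  0.138     ]
knob on z=.0175 [0.43931667 0.2645045  0.0175    ] [0.44199474 0.27427442 0.0175    ]
tip (array([0.44106436, 0.36107272, 0.00290028]), np.float64(0.002593568406046245)) [0.4388094  0.36102994 0.006     ] [0.44211951 0.3611795  0.006     ]
collar (array([0.44016565, 0.28771092, 0.00977666]), np.float64(0.00039363254926592337))
```

{"op": "play_rows", "data": {"rows": [[[0.02,0.035,0.006,0,0,0.12],[0.04,0.07,0.012,0,0,0.24],[0.06,0.105,0.018,0,0,0.36],[0.08,0.14,0.024,0,0,0.48],[0.1,0.175,0.03,0,0,0.6],[0.12,0.21,0.036,0,0,0.72],[0.14,0.245,0.042,0,0,0.84],[0.16,0.28,0.048,0,0,0.96],[0.18,0.315,0.054,0,0,1.08],[0.2,0.35,0.06,0,0,1.24]]], "claw": 0.7}}

```text
t: 1.03
tcp_pos: [0.3947, -0.2158, 0.275]
orientation: [[-0.03, 0.0, 1.0], [-1.0, -0.0, -0.03], [0.0, -1.0, 0.0]]
contact_force: [1.2, -1.3, -0.5]
gripper_width: 0.0599
```

{"op": "play_rows", "data": {"rows": [[[0.005,0.04,0,0,0,0],[0.01,0.08,0,0,0,0],[0.015,0.12,0,0.1,0,0],[0.02,0.16,0,0.2,0,0],[0.025,0.2,0,0.3,0,0],[0.03,0.24,-0.005,0.4,0,0],[0.035,0.28,-0.01,0.5,0,0],[0.04,0.32,-0.02,0.6,0,0],[0.045,0.36,-0.03,0.7,0,0],[0.045,0.395,-0.04,0.785,0,0]]]}}

```text
t: 1.87
tcp_pos: [0.4397, 0.179, 0.2344]
orientation: [[-0.037, 0.001, 0.999], [-0.703, 0.71, -0.027], [-0.71, -0.704, -0.026]]
contact_force: [0.3, 0.9, -0.5]
gripper_width: 0.0597
```

```bash
python3 - <<'E'
from bench import *
import cv2
o=get_obs();print(o['tcp_pos'],o['orientation'],o['q'],o['contact_force'])
for n in("side","top"): cv2.imwrite(f"pics/{n}1.png",get_image(n)["color"])
E
```

```text
[0.43972485 0.17901505 0.23437427] [[-3.70902881e-02  6.12470014e-04  9.99311731e-01]
 [-7.03487794e-01  7.10211408e-01 -2.65458188e-02]
 [-7.09738849e-01 -7.03988197e-01 -2.59110805e-02]] [-14.02541223 -19.08715814 101.61082095  45.5667981  105.16914936
  -2.43554828] [ 0.29936145  0.85674704 -0.52949652]
```

{"op": "play_rows", "data": {"rows": [[[0,-0.004,-0.035,0,-0.026,0.027],[0,-0.007,-0.075,0,-0.026,0.027],[0,-0.007,-0.11,0,-0.026,0.027],[0.001,-0.007,-0.123,0,-0.026,0.027],[0.001,0.011,-0.141,0,-0.026,0.027],[0.001,0.029,-0.159,0,-0.026,0.027],[0.001,0.045,-0.175,0,-0.026,0.027],[0.001,0.056,-0.186,0,-0.026,0.027],[0.001,0.056,-0.186,0,-0.026,0.027]]]}}

```text
t: 2.72
tcp_pos: [0.4393, 0.2345, 0.0478]
orientation: [[0.001, -0.004, 1.0], [-0.707, 0.707, 0.004], [-0.707, -0.707, -0.002]]
contact_force: [0.1, 0.3, -1.0]
gripper_width: 0.0597
```

```bash
python3 - <<'E'
from bench import *
import cv2,numpy as np
from h import *
o=get_obs();print(o['tcp_pos'],o['orientation'],o['contact_force'])
S=get_image("side");T=get_image("top")
p=proj(S,o['tcp_pos']);q=proj(T,o['tcp_pos']);print(p,q)
a=crop(S["color"],170,290,100,90,4,"pics/_a.png");b=crop(T["color"],100,210,100,90,4,"pics/_b.png")
cv2.imwrite("pics/z1.png",cv2.convertScaleAbs(np.hstack([a,b]),alpha=1.3))
E
```

```text
[0.43934515 0.23445987 0.04776086] [[ 0.00120657 -0.00380999  0.99999201]
 [-0.70735893  0.70684565  0.00354658]
 [-0.70685351 -0.70735756 -0.00184217]] [ 0.07743848  0.32358326 -1.04214009]
[244.41708388 313.12530105] [171.07512531 257.32334844]
```

View pics/z1.png

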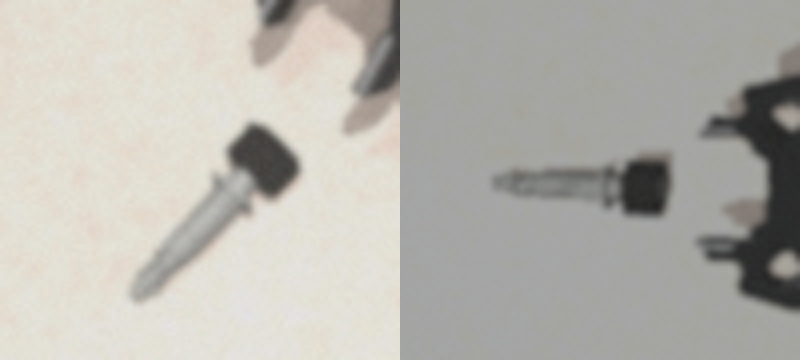

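The fingers are clear of the knob and centred on it in the top view: crop rows 127 and 245, with the knob at 187. I'll advance along the tool axis and close.

{"op": "play_rows", "data": {"rows": [[[0,0.008,-0.008,0,0,0],[0,0.016,-0.016,0,0,0],[0,0.022,-0.022,0,0,0],[0,0.022,-0.022,0,0,0],[0,0.022,-0.022,0,0,0]]]}}

```text
t: 3.23
tcp_pos: [0.4398, 0.2557, 0.0262]
orientation: [[0.001, -0.002, 1.0], [-0.707, 0.707, 0.002], [-0.707, -0.707, -0.001]]
contact_force: [0.9, 0.6, -0.1]
gripper_width: 0.0595
```

{"op": "play_rows", "data": {"rows": [[[0,0,0,0,0,0],[0,0,0,0,0,0],[0,0,0,0,0,0],[0,0,0,0,0,0],[0,0,0,0,0,0],[0,0,0,0,0,0],[0,0,0,0,0,0]]], "claw": 0.1}}

```text
t: 3.82
tcp_pos: [0.4404, 0.2553, 0.0268]
orientation: [[0.002, -0.001, 1.0], [-0.707, 0.707, 0.001], [-0.707, -0.707, 0.001]]
contact_force: [-0.4, -0.1, 0.1]
gripper_width: 0.0086
```

```bash
python3 - <<'E'
from bench import *
import cv2,numpy as np
from h import *
o=get_obs();print(o['tcp_pos'],o['contact_force'],o['gripper_width'])
S=get_image("side");T=get_image("top")
a=crop(S["color"],170,290,100,90,4,"pics/_a.png");b=crop(T["color"],100,210,100,90,4,"pics/_b.png")
cv2.imwrite("pics/z2.png",cv2.convertScaleAbs(np.hstack([a,b]),alpha=1.3))
E
```

```text
[0.44038212 0.25526796 0.0267538 ] [-0.38478996 -0.1493108   0.08372248] 0.008577177733789073
```

View pics/z2.png

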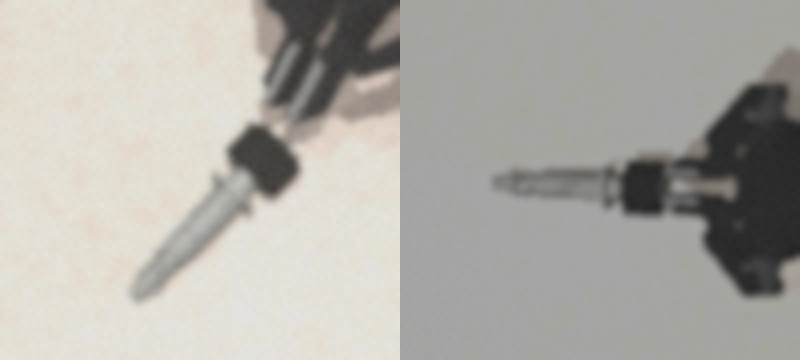

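The grasp missed: the jaws shut to 8.6 mm behind the knob. I'll measure where the fingertips really are.

```bash
python3 - <<'E'
from bench import *
import cv2,numpy as np
from h import *
o=get_obs()
S=get_image("side");T=get_image("top")
a=crop(S["color"],218,295,50,50,8,"pics/_a.png");b=crop(T["color"],148,230,50,50,8,"pics/_b.png")
m=cv2.convertScaleAbs(np.hstack([a,b]),alpha=1.5)
y=np.array([0,.7071,-.7071])
for d in (0,.019):
    P=o['tcp_pos']+d*y
    p=proj(S,P);q=proj(T,P);print(d,P,p,q)
    cv2.circle(m,tuple(int(v) for v in (p-[218,295]+.5)*8),3,(0,0,255),-1)
    cv2.circle(m,tuple(int(v) for v in (q-[148,230]+.5)*8+[400,0]),3,(0,0,255),-1)
cv2.imwrite("pics/z3.png",m)
E
```

```text
0 [0.44034777 0.255299   0.02671751] [237.93373995 324.33379074] [164.07431447 256.59089109]
0.019 [0.44034777 0.2687339  0.01328261] [234.02356152 331.61903549] [159.65379363 256.38978982]
```

View pics/z3.png

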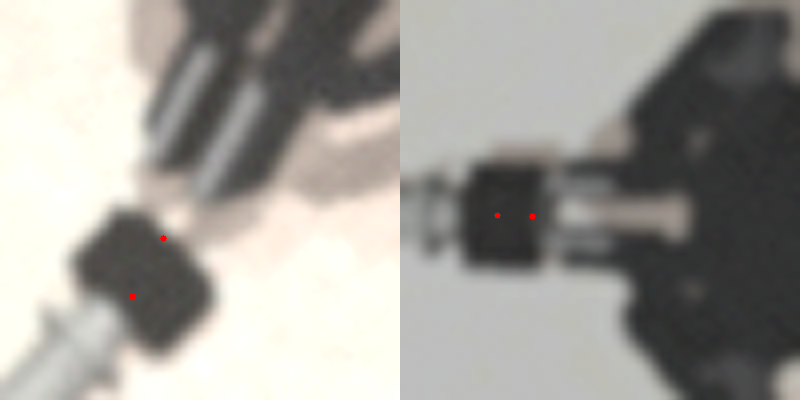

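```bash
python3 - <<'E'
from bench import *
from h import *
o=get_obs();S=get_image("side");T=get_image("top")
P,e=tri(S,(239.8,317.5),T,(166.8,256.4));print(P,e,P-o['tcp_pos'],np.array(o['orientation']).T@(P-o['tcp_pos']), o['q'])
E
```

```text
[0.44164059 0.24615931 0.0423472 ] 0.0008025855868205204 [ 0.00135445 -0.00915677  0.01570067] [-0.00461825 -0.01757974  0.00134773] [ -4.06612867 -11.25966782 116.82715294  45.40500497  81.90412907
 -13.99386012]
```

By triangulation the fingertips sit about 37 mm short of where the stated TCP puts them, along the tool axis. The screw hasn't moved. I'll open, advance in steps, and check with pictures.

{"op": "play_rows", "data": {"rows": [[[0,0,0,0,0,0],[0,0,0,0,0,0],[0,0,0,0,0,0],[0,0,0,0,0,0],[0,0,0,0,0,0],[0,0.005,-0.005,0,0,0],[0,0.01,-0.01,0,0,0],[0,0.014,-0.014,0,0,0],[0,0.014,-0.014,0,0,0]]], "claw": 0.7}}

```text
t: 4.87
tcp_pos: [0.4392, 0.2701, 0.0112]
orientation: [[0.001, -0.003, 1.0], [-0.707, 0.707, 0.002], [-0.707, -0.707, -0.002]]
contact_force: [-0.2, -0.6, -0.6]
gripper_width: 0.0596
```

```bash
cat > look.py <<'E'
import sys
from bench import *
from h import *
def look(fn,sx,sy,tx,ty,w=50,s=8,al=1.5):
    o=get_obs();print(o['t'],o['tcp_pos'],o['contact_force'],o['gripper_width'])
    S=get_image("side");T=get_image("top")
    a=crop(S["color"],sx,sy,w,w,s,"pics/_a.png");b=crop(T["color"],tx,ty,w,w,s,"pics/_b.png")
    cv2.imwrite(fn,cv2.convertScaleAbs(np.hstack([a,b]),alpha=al))
a=sys.argv;look(a[1],*map(int,a[2:6]),*(map(int,a[6:8])))
E
python3 look.py pics/z4.png 210 285 140 225 66 6
```

```text
4.8667 [0.43921829 0.27009599 0.01119415] [-0.19140665 -0.62028603 -0.59799287] 0.05957623698724618
```

View pics/z4.png

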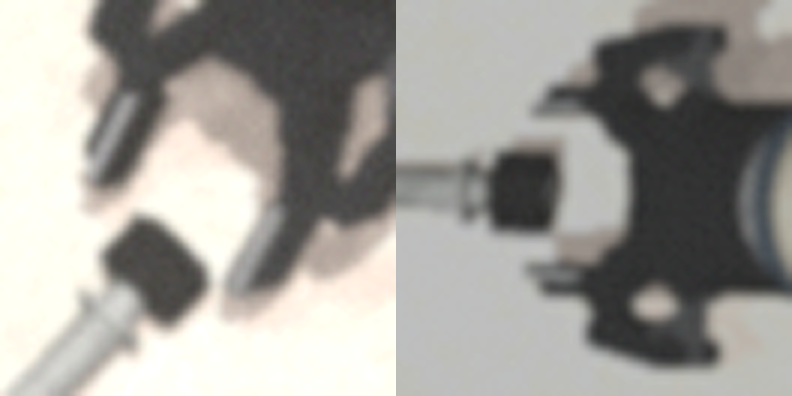

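```bash
python3 - <<'E'
from bench import *
from h import *
o=get_obs();S=get_image("side");T=get_image("top")
P,e=tri(S,(237.0,324.5),T,(163,257.2));print(P,e,np.array(o['orientation']).T@(P-o['tcp_pos']))
for a,b in (((95,187),(139,107)),((232,292),(137,283))):
    P,e=tri(S,(210+a[0]/6-.5,285+a[1]/6-.5),T,(140+b[0]/6-.5,225+b[1]/6-.5));print(P,e,np.array(o['orientation']).T@(P-o['tcp_pos']))
E
```

```text
[0.43948022 0.25773219 0.03050272] 0.0014767252305419958 [-0.0045004  -0.02142509 -0.00034839]
[0.47497606 0.25883246 0.02850953] 0.0021846391323863874 [-0.00382553 -0.0193091   0.03515098]
[0.40511043 0.25832444 0.03546589] 0.004363337813565587 [-0.00847042 -0.02444787 -0.03471941]
```

{"op": "play_rows", "data": {"rows": [[[0,0.006,-0.006,0,0,0],[0.001,0.012,-0.012,0,0,0],[0.001,0.013,-0.012,0,0,0],[0.001,0.013,-0.012,0,0,0]]]}}

```text
t: 5.4
tcp_pos: [0.4406, 0.2828, -0.0001]
orientation: [[0.001, -0.002, 1.0], [-0.707, 0.707, 0.002], [-0.707, -0.707, -0.001]]
contact_force: [1.4, 0.3, 0.8]
gripper_width: 0.0596
```

```bash
python3 look.py pics/z5.png 210 285 140 225 66 6
```

```text
5.4 [ 4.40607041e-01  2.82827224e-01 -8.63286441e-05] [1.35354938 0.26688463 0.84655992] 0.05960427135786581
```

View pics/z5.png

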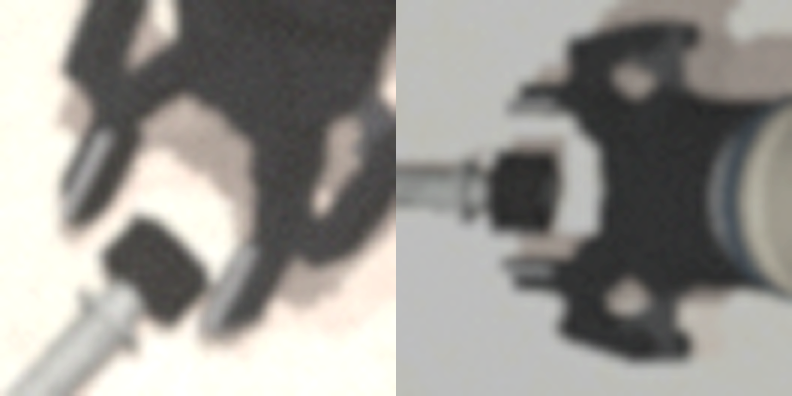

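The knob is now between the pads in both views, so I'll close.

{"op": "play_rows", "data": {"rows": [[[0,0,0,0,0,0],[0,0,0,0,0,0],[0,0,0,0,0,0],[0,0,0,0,0,0],[0,0,0,0,0,0],[0,0,0,0,0,0]]], "claw": 0.1}}

```text
t: 6.0
tcp_pos: [0.4417, 0.2823, 0.0011]
orientation: [[0.002, 0.0, 1.0], [-0.707, 0.707, 0.001], [-0.707, -0.707, 0.001]]
contact_force: [-0.0, -1.0, 2.2]
gripper_width: 0.0328
```

```bash
python3 look.py pics/z6.png 210 285 140 225 66 6
```

```text
6.0 [0.44166906 0.28225946 0.00105484] [-0.04490402 -1.04346524  2.18389493] 0.032773600291172975
```

View pics/z6.png

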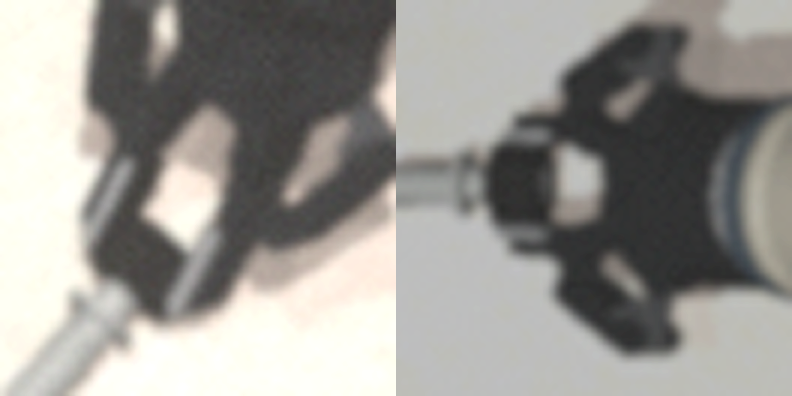

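Gripped at 32.8 mm, across the flute flats. Next: lift, and rotate −83° about x on the way to the well.

{"op": "play_rows", "data": {"rows": [[[0,0,0.015,0,0,0],[0,0,0.045,0,0,0],[0,0,0.08,0,0,0],[0,-0.01,0.115,-0.11,0,0],[0.005,-0.02,0.15,-0.22,0,0],[0.01,-0.035,0.185,-0.34,0,0],[0.02,-0.05,0.215,-0.46,0,0],[0.03,-0.07,0.24,-0.58,0,0],[0.04,-0.09,0.26,-0.7,0,0],[0.05,-0.11,0.27,-0.82,0,0]]]}}

```text
t: 6.93
tcp_pos: [0.4921, 0.1717, 0.2769]
orientation: [[-0.001, 0.007, 1.0], [-0.999, -0.038, -0.0], [0.038, -0.999, 0.007]]
contact_force: [0.5, -0.9, -0.9]
gripper_width: 0.0326
```

{"op": "play_rows", "data": {"rows": [[[0.01,-0.02,0,-0.11,0,0],[0.02,-0.04,0,-0.22,0,0],[0.03,-0.07,0,-0.33,0,0],[0.04,-0.1,0,-0.44,0,0],[0.05,-0.13,0,-0.55,0,0],[0.06,-0.16,0,-0.63,0,0],[0.07,-0.185,0,-0.63,0,0],[0.08,-0.205,0,-0.63,0,0],[0.09,-0.225,0,-0.63,0,0],[0.09,-0.225,0,-0.63,0,0]]]}}

```text
t: 7.77
tcp_pos: [0.5815, -0.0556, 0.2708]
orientation: [[-0.002, -0.003, 1.0], [-0.786, -0.618, -0.004], [0.618, -0.786, -0.001]]
contact_force: [0.6, -0.7, -0.9]
gripper_width: 0.0327
```

```bash
python3 - <<'E'
from bench import *
import cv2,numpy as np
from h import *
o=get_obs();print(o['tcp_pos'],o['orientation'],o['q'],o['contact_force'],o['gripper_width'])
S=get_image("side");T=get_image("top")
cv2.imwrite("pics/z7.png",cv2.resize(np.hstack([S["color"][60:280,160:420],T["color"][100:320,160:420]]),(800,338)))
E
```

```text
[ 0.58151952 -0.05561726  0.27079025] [[-2.22013389e-03 -2.98120451e-03  9.99993092e-01]
 [-7.86419617e-01 -6.17682213e-01 -3.58741863e-03]
 [ 6.17688641e-01 -7.86422149e-01 -9.73140495e-04]] [ 12.60170585   5.8888882   71.84718538 -39.16501956 107.55233634
   2.31846206] [ 0.5535177  -0.6793365  -0.87479835] 0.032658640767469306
```

View pics/z7.png

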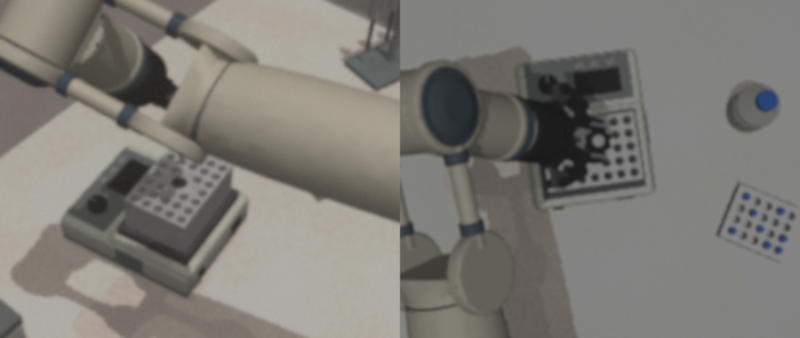

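The screw is upright and held, but the arm hides it from the side camera. I'll yaw the tool +90° about vertical so that it comes in from the robot's side.

{"op": "play_rows", "data": {"rows": [[[0.002,0.002,0,0,0,0.12],[0.004,0.004,0,0,0,0.24],[0.006,0.006,0,0,0,0.36],[0.008,0.008,0,0,0,0.48],[0.01,0.01,0,0,0,0.6],[0.012,0.011,0,0,0,0.72],[0.014,0.012,0,0,0,0.84],[0.015,0.013,0,0,0,0.96],[0.016,0.014,0,0,0,1.08],[0.016,0.015,0,0,0,1.2]]]}}

```text
t: 8.7
tcp_pos: [0.5965, -0.0357, 0.2711]
orientation: [[0.735, 0.577, 0.355], [-0.279, -0.22, 0.935], [0.618, -0.786, -0.001]]
contact_force: [0.2, 0.0, -2.3]
gripper_width: 0.0326
```

{"op": "play_rows", "data": {"rows": [[[0.0,0.001,0,0,0,0.12],[0.001,0.002,0,0,0,0.24],[0.001,0.003,0,0,0,0.37],[0.001,0.003,0,0,0,0.37],[0.001,0.003,0,0,0,0.37]]]}}

```text
t: 9.12
tcp_pos: [0.5975, -0.035, 0.2708]
orientation: [[0.787, 0.617, 0.001], [-0.0, -0.001, 1.0], [0.617, -0.787, -0.001]]
contact_force: [-0.1, 0.3, -1.7]
gripper_width: 0.0326
```

```bash
python3 - <<'E'
from bench import *
import cv2,numpy as np
from h import *
o=get_obs();print(o['tcp_pos'],o['orientation'],o['q'],o['contact_force'],o['gripper_width'])
S=get_image("side");T=get_image("top")
cv2.imwrite("pics/z8.png",cv2.resize(np.hstack([S["color"][80:230,190:360],T["color"][120:270,200:370]]),(800,353)))
E
```

```text
[ 0.59749415 -0.03496404  0.27076649] [[ 7.87329524e-01  6.16531974e-01  7.38166959e-04]
 [-2.14058905e-04 -9.23928936e-04  9.99999550e-01]
 [ 6.16532379e-01 -7.87329328e-01 -5.95462370e-04]] [ -10.39571798  -29.77894344  102.69151298    6.76053814   69.60679214
 -100.57135213] [-0.11722436  0.26490908 -1.68915829] 0.03258679293062936
```

View pics/z8.png

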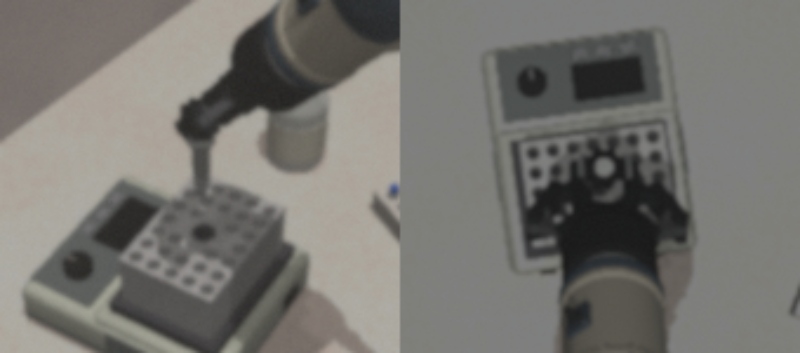

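Now the screw shows in both views. I'll zoom in to measure it.

```bash
python3 look.py pics/z9.png 250 120 265 175 40 10
```

```text
9.2167 [ 0.59783486 -0.03418981  0.27062121] [-0.35837268 -0.47681754 -2.20064703] 0.03276703450677456
```

View pics/z9.png

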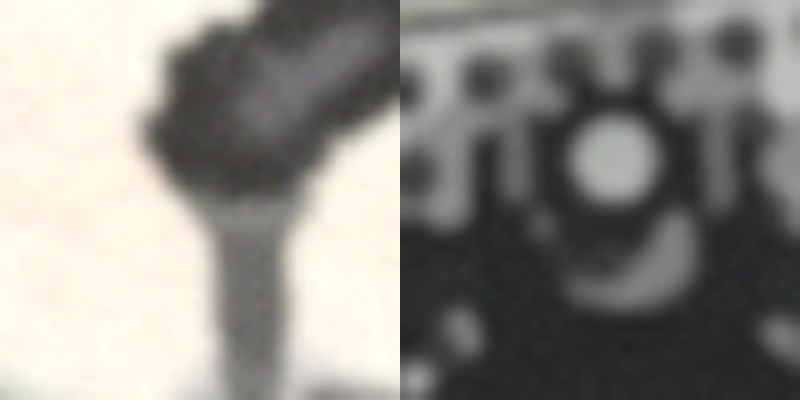

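```bash
python3 look.py pics/z10.png 258 130 265 175 40 10
```

```text
9.3167 [ 0.59811611 -0.03365207  0.2706295 ] [ 1.22677701  0.0245355  -1.82533177] 0.03240668544867927
```

View pics/z10.png

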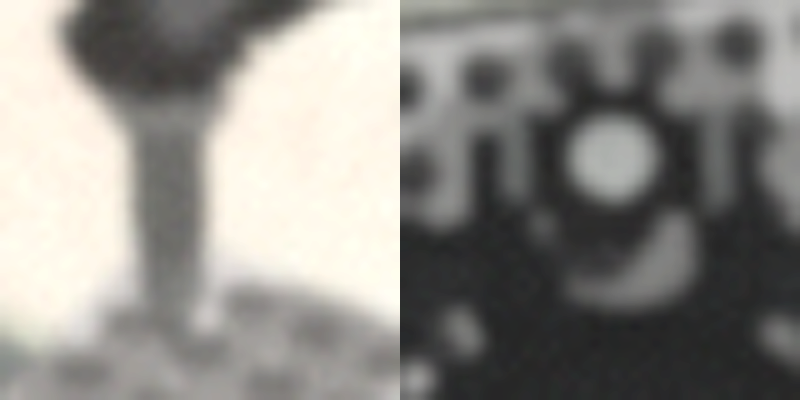

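```bash
cat > fit.py <<'E'
from bench import *
from h import *
# side line pts a,b (upper, lower), top disc pt, 
def axis(S,T,a,b,disc,ytilt=0.0):
    o,r1=ray(S,*a);_,r2=ray(S,*b);n=np.cross(r1,r2);n/=np.linalg.norm(n)
    ot,rt=ray(T,*disc);s=n@(o-ot)/(n@rt);P=ot+s*rt
    # axis dir u=(k,ytilt,1) lies in plane: n.u=0
    k=-(n[1]*ytilt+n[2])/n[0];u=np.array([k,ytilt,1]);u/=np.linalg.norm(u)
    return P,u
if __name__=="__main__":
    S=get_image("side");T=get_image("top")
    for a,b in (((274.3,141.5),(275.0,164)),((274.3,141.5),(274.6,158.5)),((274.3,141.5),(275.3,164))):
        P,u=axis(S,T,a,b,(285.9,190.5))
        print(P,"tilt x,deg",np.degrees(u[0]),"collar",P-.038*u,"px",proj(S,P-.038*u),"tip",P-.11*u,proj(S,P-.11*u))
E
python3 fit.py
```

```text
[ 0.58457723 -0.03429534  0.29761606] tilt x,deg 1.3399856254449942 collar [ 0.58368852 -0.03429534  0.25962646] px [274.26701613 140.44111352] tip [ 0.58200465 -0.03429534  0.18764615] [275.01037709 164.33394785]
[ 0.58376539 -0.0338888   0.30591903] tilt x,deg 0.5823860772642653 collar [ 0.58337914 -0.0338888   0.267921  ] px [274.2337631 137.7521554] tip [ 0.58264729 -0.0338888   0.19592472] [274.65638758 161.6999134 ]
[ 0.58516838 -0.03459137  0.29157023] tilt x,deg 2.101114457216702 collar [ 0.58377486 -0.03459137  0.25359579] px [274.34030325 142.40594367] tip [ 0.58113453 -0.03459137  0.18164421] [275.40255145 166.30997308]
```

The screw is within 1.3° of vertical. Its tip is at (0.582,−0.034,0.188) and the well at (0.5825,−0.038). I'll correct y by −4 mm and the tilt, lower to just above the mouth, and look again.

{"op": "play_rows", "data": {"rows": [[[-0.001,-0.003,-0.005,0,-0.01,0],[-0.0015,-0.004,-0.02,0,-0.02,0],[-0.0015,-0.004,-0.035,0,-0.02,0],[-0.0015,-0.004,-0.042,0,-0.02,0],[-0.0015,-0.004,-0.042,0,-0.02,0],[-0.0015,-0.004,-0.042,0,-0.02,0]]]}}

```text
t: 10.02
tcp_pos: [0.5967, -0.0387, 0.2284]
orientation: [[0.775, 0.632, 0.0], [0.001, -0.001, 1.0], [0.632, -0.775, -0.001]]
contact_force: [0.3, 0.1, -0.8]
gripper_width: 0.0327
```

```bash
python3 look.py pics/z11.png 256 140 265 175 40 10
```

```text
10.0167 [ 0.59673754 -0.03866168  0.22840301] [ 0.28586858  0.08696865 -0.8296587 ] 0.03268900825721902
```

View pics/z11.png

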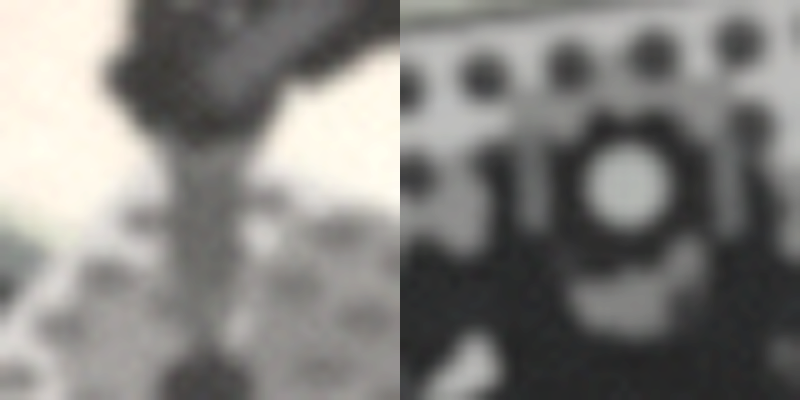

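```bash
python3 - <<'E'
from fit import *
S=get_image("side");T=get_image("top")
W=np.array([.5825,-.038,.138]);print("well proj",proj(S,W),proj(S,W+[0,0,.1]),proj(T,W+[0,0,.1145]))
for a,b in (((276.1,156),(276.0,173)),((276.1,156),(276.3,173))):
    P,u=axis(S,T,a,b,(287.4,193.0))
    print(P,np.degrees(u[0]),"tip",P-.11*u,proj(S,P-.11*u))
E
```

```text
well proj [275.97284625 178.38809956] [275.84025365 147.07415578] [286.57173651 193.56712088]
[ 0.58192729 -0.03873422  0.27185978] -0.5142344832884694 tip [ 0.58291454 -0.03873422  0.16186421] [276.0118254  170.99657974]
[ 0.58361065 -0.03967087  0.25378457] 0.428013829641571 tip [ 0.58278893 -0.03967087  0.14378764] [276.33768451 176.21271766]
```

The residual is about 1.5 mm in y. I'll correct it and lower into the well, watching the force.

{"op": "play_rows", "data": {"rows": [[[-0.0005,0.0015,0,0,0,0],[-0.0005,0.0015,-0.005,0,0,0],[-0.0005,0.0015,-0.012,0,0,0],[-0.0005,0.0015,-0.02,0,0,0],[-0.0005,0.0015,-0.025,0,0,0],[-0.0005,0.0015,-0.025,0,0,0]]]}}

```text
t: 10.72
tcp_pos: [0.5961, -0.0368, 0.203]
orientation: [[0.775, 0.633, -0.0], [0.001, -0.0, 1.0], [0.633, -0.775, -0.001]]
contact_force: [-1.2, 1.1, -2.0]
gripper_width: 0.0326
```

```bash
python3 look.py pics/z12.png 256 145 265 175 40 10
```

```text
10.7167 [ 0.59611451 -0.03679311  0.20304076] [-1.18997952  1.0723767  -1.97020836] 0.03262855282668622
```

View pics/z12.png

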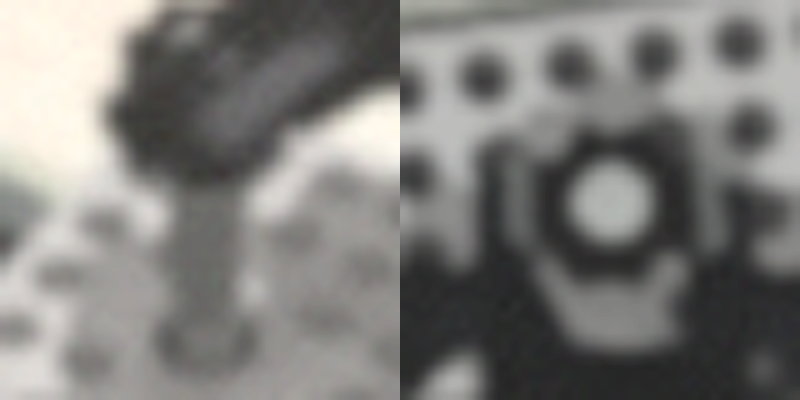

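The shank is inside the dark ring and roughly centred, with no contact force. I'll continue down.

{"op": "play_rows", "data": {"rows": [[[0,0,-0.005,0,0,0],[0,0,-0.01,0,0,0],[0,0,-0.015,0,0,0],[0,0,-0.02,0,0,0],[0,0,-0.02,0,0,0]]]}}

```text
t: 11.23
tcp_pos: [0.5956, -0.0368, 0.1811]
orientation: [[0.776, 0.63, -0.0], [0.0, -0.0, 1.0], [0.63, -0.776, -0.001]]
contact_force: [-0.8, 3.0, -2.1]
gripper_width: 0.0325
```

{"op": "play_rows", "data": {"rows": [[[0,0,-0.004,0,0,0],[0,0,-0.008,0,0,0],[0,0,-0.012,0,0,0],[0,0,-0.012,0,0,0]]]}}

```text
t: 11.57
tcp_pos: [0.5959, -0.0368, 0.1702]
orientation: [[0.776, 0.631, -0.0], [0.001, -0.0, 1.0], [0.631, -0.776, -0.001]]
contact_force: [-2.3, 4.1, -1.1]
gripper_width: 0.0326
```

```bash
python3 look.py pics/z13.png 256 145 265 175 40 10
```

```text
11.5667 [ 0.5958926  -0.03682676  0.17023373] [-2.26799568  4.06518813 -1.13385986] 0.03262209552293548
```

View pics/z13.png

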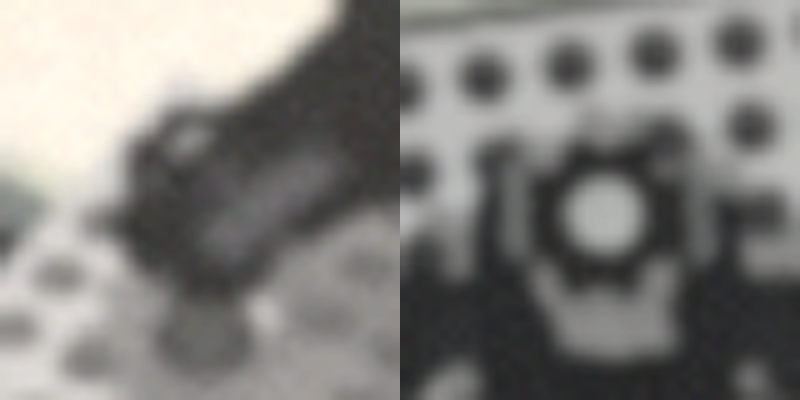

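{"op": "play_rows", "data": {"rows": [[[0.0005,0.001,0,0,0,0],[0.0005,0.001,-0.003,0,0,0],[0.0005,0.001,-0.006,0,0,0],[0.0005,0.001,-0.006,0,0,0]]]}}

```text
t: 12.0
tcp_pos: [0.5968, -0.0363, 0.1657]
orientation: [[0.774, 0.633, 0.0], [0.001, -0.001, 1.0], [0.633, -0.774, -0.002]]
contact_force: [-4.2, 2.8, -0.5]
gripper_width: 0.0326
```

```bash
python3 - <<'E'
from bench import *
from h import *
o=get_obs();T=get_image("top")
print(o['tcp_pos'],o['contact_force'],o['ft_torque'])
for z in(.197,.19):print(proj(T,[.5825,-.038,z]))
E
```

```text
[ 0.59677183 -0.03629387  0.16565617] [-4.16262826  2.78728324 -0.45823236] [0.4773652  0.98423043 0.25265589]
[285.28678433 195.84328775]
[285.13314644 196.11544723]
```

{"op": "play_rows", "data": {"rows": [[[-0.001,0.0005,0,0,0,0],[-0.001,0.0005,-0.002,0,0,0],[-0.001,0.0005,-0.004,0,0,0],[-0.001,0.0005,-0.004,0,0,0]]]}}

```text
t: 12.38
tcp_pos: [0.5958, -0.036, 0.1613]
orientation: [[0.774, 0.633, 0.0], [0.001, -0.002, 1.0], [0.633, -0.774, -0.002]]
contact_force: [-1.4, 0.6, -0.9]
gripper_width: 0.0323
```

{"op": "play_rows", "data": {"rows": [[[0,0,-0.001,0,0,0],[0,0,-0.002,0,0,0],[0,0,-0.003,0,0,0],[0,0,-0.003,0,0,0]]]}}

```text
t: 12.72
tcp_pos: [0.5958, -0.0359, 0.1584]
orientation: [[0.775, 0.632, 0.0], [0.001, -0.002, 1.0], [0.632, -0.775, -0.002]]
contact_force: [-0.6, 0.3, -1.7]
gripper_width: 0.0326
```

{"op": "play_rows", "data": {"rows": [[[0,0,-0.001,0,0,0],[0,0,-0.002,0,0,0],[0,0,-0.003,0,0,0],[0,0,-0.003,0,0,0]]]}}

```text
t: 13.05
tcp_pos: [0.5957, -0.0356, 0.1552]
orientation: [[0.775, 0.632, 0.0], [0.001, -0.001, 1.0], [0.632, -0.775, -0.001]]
contact_force: [-0.2, 0.1, -1.0]
gripper_width: 0.0328
```

```bash
python3 look.py pics/z14.png 256 150 265 175 40 10
```

```text
13.05 [ 0.5956965  -0.03564242  0.15523885] [-0.16128222  0.11427003 -0.9872855 ] 0.032810702661320384
```

View pics/z14.png

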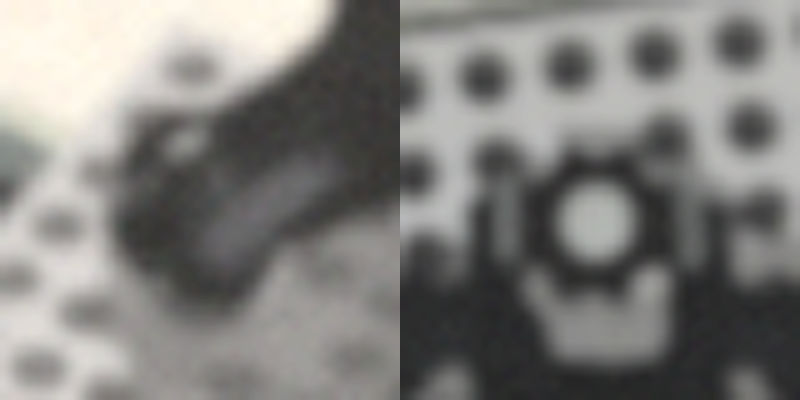

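```bash
python3 - <<'E'
from bench import *
from h import *
S=get_image("side");T=get_image("top")
print(tri(S,(273.7,163.3),T,(284.2,196.7)), proj(T,[.5825,-.038,.185]))
E
```

```text
(array([ 0.58297971, -0.03450369,  0.18998854]), np.float64(0.00462456031315647)) [285.02449626 196.30791455]
```

{"op": "play_rows", "data": {"rows": [[[0,0,-0.001,0,0,0],[0,0,-0.002,0,0,0],[0,0,-0.002,0,0,0]]]}}

```text
t: 13.5
tcp_pos: [0.5963, -0.0357, 0.155]
orientation: [[0.773, 0.634, 0.0], [0.001, -0.001, 1.0], [0.634, -0.773, -0.002]]
contact_force: [-3.0, 1.0, 3.0]
gripper_width: 0.0325
```

Contact: Fz rises and the tool stops, so the screw is on the thread start with the collar about 11 mm up. I'll release it and back off along the tool axis.

{"op": "play_rows", "data": {"rows": [[[0,0,0.001,0,0,0],[0,0,0.001,0,0,0],[0,0,0.001,0,0,0],[0,0,0.001,0,0,0],[0,0,0.001,0,0,0],[0,0,0.001,0,0,0]]], "claw": 0.7}}

```text
t: 14.0
tcp_pos: [0.5958, -0.0357, 0.1545]
orientation: [[0.775, 0.633, 0.0], [0.001, -0.001, 1.0], [0.633, -0.775, -0.001]]
contact_force: [0.0, 0.2, -0.7]
gripper_width: 0.0598
```

{"op": "play_rows", "data": {"rows": [[[-0.005,0,0.006,0,0,0],[-0.015,0,0.018,0,0,0],[-0.03,0,0.036,0,0,0],[-0.05,0,0.06,0,0,0],[-0.06,0,0.075,0,0,0],[-0.06,0,0.085,0,0,0],[-0.06,0,0.085,0,0,0]]]}}

```text
t: 14.58
tcp_pos: [0.5365, -0.0359, 0.2442]
orientation: [[0.77, 0.638, 0.001], [0.001, -0.002, 1.0], [0.638, -0.77, -0.003]]
contact_force: [0.2, 0.1, 0.8]
gripper_width: 0.0599
```

```bash
python3 look.py pics/z15.png 256 150 265 175 40 10
```

```text
14.5833 [ 0.53647303 -0.03593703  0.24417302] [0.20360152 0.10359963 0.76742504] 0.05988442421061803
```

View pics/z15.png

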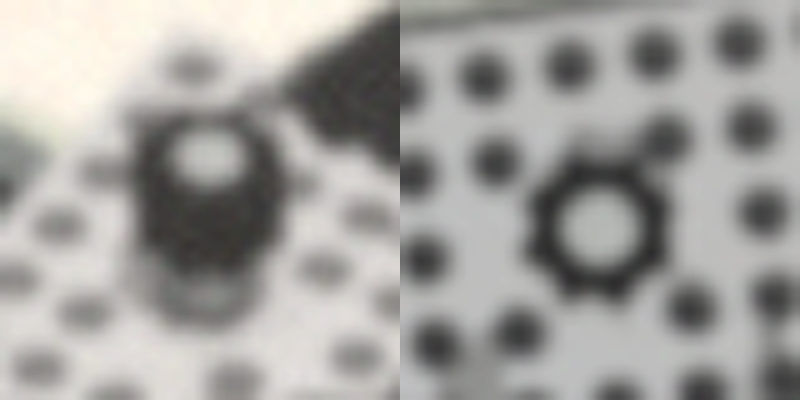

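It stands on its own. The disc centre is at side (276.4,165.1) and top (284.3,197.2), and the flutes are still aligned with the axes.

```bash
python3 - <<'E'
from bench import *
from h import *
S=get_image("side");T=get_image("top")
print(tri(S,(276.4,165.1),T,(284.3,197.2)))
for z in (.182,.186):print(proj(T,[.5825,-.038,z]),proj(S,[.5825,-.038,z]),plane(T,284.3,197.2,z),plane(S,276.4,165.1,z))
o=get_obs();print(o['q'],o['tcp_pos'])
E
```

```text
(array([ 0.58027762, -0.03660331,  0.1845373 ]), np.float64(0.0005894419197944203))
[284.95973721 196.42263161] [275.91686577 165.08346638] [ 0.58072676 -0.03653954  0.182     ] [ 0.58163405 -0.03865886  0.182     ]
[285.04615421 196.26954873] [275.91159906 163.83811925] [ 0.58038607 -0.03635506  0.186     ] [ 0.57911852 -0.03569083  0.186     ]
[ -12.739426    -42.183208    114.07796094    8.47244097   69.93836197
 -102.91212396] [ 0.53575929 -0.03557173  0.23732332]
```

Collar is about 8 mm above the block. Next I'll bring the tool vertical and yaw it +45° (the next flute flat), to get the most clockwise range.

{"op": "play_rows", "data": {"rows": [[[0.007,0,0,0,0.1,0],[0.014,0,0,0,0.2,0],[0.021,0,0,0,0.3,0],[0.028,0,0,0,0.4,0],[0.035,0,0,0,0.5,0],[0.04,-0.001,0,0,0.6,0],[0.045,-0.001,0,0,0.69,0],[0.045,-0.001,0,0,0.69,0],[0.045,-0.001,0,0,0.69,0]]]}}

```text
t: 15.53
tcp_pos: [0.5817, -0.0365, 0.2345]
orientation: [[1.0, -0.012, -0.001], [0.001, -0.0, 1.0], [-0.012, -1.0, -0.0]]
contact_force: [-0.5, -0.6, -0.2]
gripper_width: 0.0599
```

{"op": "play_rows", "data": {"rows": [[[0,0,0,0,0,0.11],[0,0,0,0,0,0.22],[0,0,0,0,0,0.33],[0,0,0,0,0,0.44],[0,0,0,0,0,0.55],[0,0,0,0,0,0.66],[0,0,0,0,0,0.785],[0,0,0,0,0,0.785],[0,0,0,0,0,0.785]]]}}

```text
t: 16.28
tcp_pos: [0.58, -0.0366, 0.2407]
orientation: [[0.709, 0.0, -0.705], [0.705, -0.005, 0.709], [-0.003, -1.0, -0.003]]
contact_force: [1.0, 0.5, -0.1]
gripper_width: 0.06
```

```bash
python3 -c "
from bench import *
o=get_obs();print(o['q'],o['tcp_pos'])"; python3 look.py pics/z16.png 246 130 255 165 60 6
```

```text
[  -6.8069322     2.66237751   70.54320291   -0.26946497  106.75143771
 -141.6983189 ] [ 0.58000023 -0.03661116  0.24070673]
16.2833 [ 0.58000023 -0.03661116  0.24070673] [ 1.03011684  0.50099571 -0.13691606] 0.05998210039042202
```

View pics/z16.png

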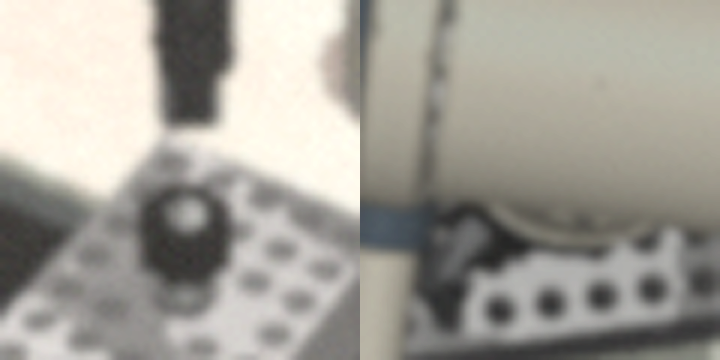

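{"op": "play_rows", "data": {"rows": [[[0.001,0,-0.02,0,0,0],[0.001,-0.0005,-0.045,0,0,0],[0.001,-0.0005,-0.07,0,0,0],[0.001,-0.0005,-0.085,0,0,0],[0.001,-0.0005,-0.085,0,0,0],[0.001,-0.0005,-0.085,0,0,0]]]}}

```text
t: 16.88
tcp_pos: [0.5812, -0.0371, 0.1541]
orientation: [[0.708, -0.004, -0.706], [0.706, -0.004, 0.708], [-0.006, -1.0, 0.0]]
contact_force: [0.1, -0.3, 1.0]
gripper_width: 0.0601
```

```bash
python3 look.py pics/z17.png 246 130 255 165 60 6;python3 look.py pics/z17.png 246 130 255 165 60 6
```

```text
16.8833 [ 0.58120263 -0.03710406  0.15406271] [ 0.14358326 -0.34213412  0.98792352] 0.06005547375246221
16.9833 [ 0.58241361 -0.03726941  0.15659391] [0.46792053 0.22951869 0.52339534] 0.05942943060460599
```

View pics/z17.png

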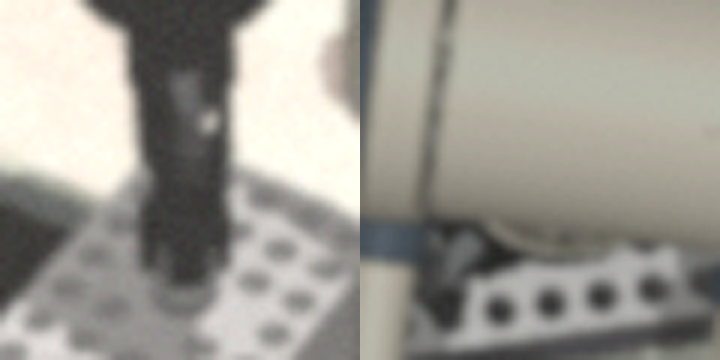

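```bash
python3 - <<'E'
from bench import *
from h import *
S=get_image("side")
for z in (.15,.16,.17,.18):print(z,proj(S,[.560,-.016,z]),proj(S,[.56-.004,-.016+.004,z]))
E
python3 look.py pics/z18.png 256 150 255 165 40 10
```

```text
0.15 [277.28542263 184.96005696] [277.50052567 186.81865728]
0.16 [277.28098045 181.96786479] [277.49744319 183.82911679]
0.17 [277.2764472 178.938204 ] [277.49428515 180.80198839]
0.18 [277.27182053 175.87043242] [277.49104945 177.73662452]
17.1333 [ 0.58257037 -0.03725438  0.15664156] [-0.4863432   0.79988273  0.04703011] 0.05988442581557543
```

View pics/z18.png

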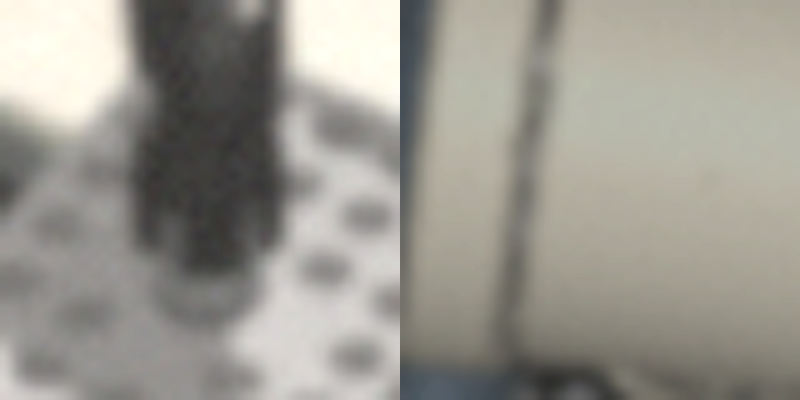

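{"op": "play_rows", "data": {"rows": [[[0,0,-0.005,0,0,0],[0,0,-0.01,0,0,0],[0,0,-0.015,0,0,0],[0,0,-0.015,0,0,0],[0,0,-0.015,0,0,0]]]}}

```text
t: 17.65
tcp_pos: [0.5814, -0.0372, 0.1387]
orientation: [[0.707, -0.004, -0.707], [0.707, -0.004, 0.707], [-0.006, -1.0, 0.0]]
contact_force: [-0.1, 0.2, 0.3]
gripper_width: 0.0598
```

```bash
python3 look.py pics/z19.png 256 150 255 165 40 10
```

```text
17.65 [ 0.58139458 -0.03716255  0.13870502] [-0.13551647  0.23084113  0.32159099] 0.059815453075239264
```

View pics/z19.png

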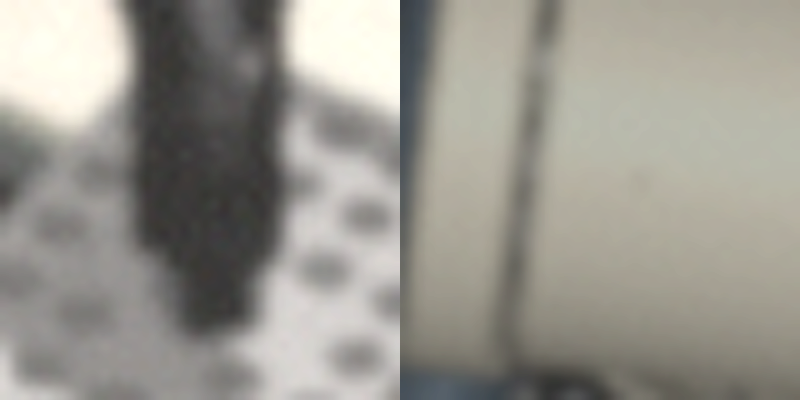

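The near fingertip is at crop row 332, z about 0.157, as computed. I'll close, then turn clockwise with light downward pressure.

{"op": "play_rows", "data": {"rows": [[[0,0,0,0,0,0],[0,0,0,0,0,0],[0,0,0,0,0,0],[0,0,0,0,0,0],[0,0,0,0,0,0],[0,0,0,0,0,0]]], "claw": 0.1}}

```text
t: 18.25
tcp_pos: [0.5819, -0.0371, 0.1402]
orientation: [[0.707, -0.002, -0.708], [0.707, -0.004, 0.707], [-0.005, -1.0, -0.002]]
contact_force: [-1.5, 0.7, 2.6]
gripper_width: 0.0331
```

{"op": "play_rows", "data": {"rows": [[[0,0,-0.0015,0,0,-0.08],[0,0,-0.002,0,0,-0.18],[0,0,-0.0023,0,0,-0.28],[0,0,-0.0026,0,0,-0.38],[0,0,-0.0028,0,0,-0.48],[0,0,-0.003,0,0,-0.58],[0,0,-0.0032,0,0,-0.68],[0,0,-0.0034,0,0,-0.78]]]}}

```text
t: 18.92
tcp_pos: [0.5822, -0.0367, 0.1386]
orientation: [[1.0, -0.002, -0.001], [0.001, -0.001, 1.0], [-0.002, -1.0, -0.001]]
contact_force: [-2.8, 2.6, 8.9]
gripper_width: 0.0332
```

```bash
python3 -c "
from bench import *
o=get_obs();print(o['q'],o['tcp_pos'],o['contact_force'],o['ft_torque'])"; python3 look.py pics/z20.png 256 150 265 175 40 10
```

```text
[-6.91557413e+00  2.67285991e+00  8.08751157e+01 -5.60939414e-02
  9.65827949e+01 -9.70036997e+01] [ 0.58222619 -0.03671857  0.1385688 ] [-2.83430858  2.61523502  8.93975627] [0.44054631 0.67350153 0.03401275]
18.9167 [ 0.58222619 -0.03671857  0.1385688 ] [-2.83430858  2.61523502  8.93975627] 0.03318558699535917
```

View pics/z20.png

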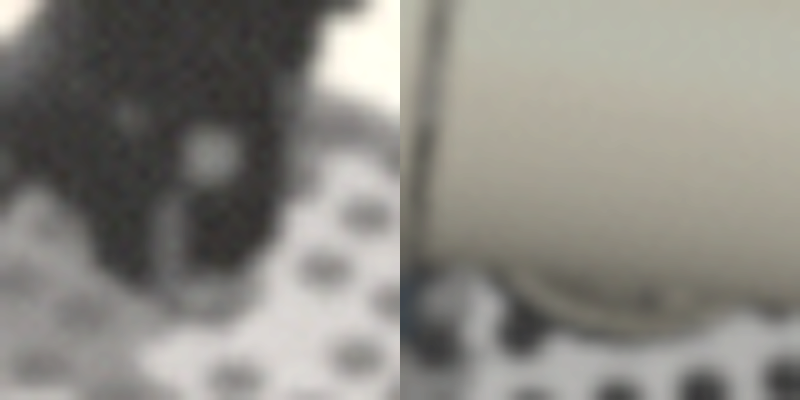

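{"op": "play_rows", "data": {"rows": [[[0,0,-0.0002,0,0,-0.1],[0,0,-0.0004,0,0,-0.2],[0,0,-0.0006,0,0,-0.3],[0,0,-0.0008,0,0,-0.4],[0,0,-0.001,0,0,-0.5],[0,0,-0.0012,0,0,-0.6],[0,0,-0.0014,0,0,-0.7],[0,0,-0.0016,0,0,-0.8],[0,0,-0.0018,0,0,-0.9],[0,0,-0.002,0,0,-1.0]]]}}

```text
t: 19.85
tcp_pos: [0.5817, -0.0377, 0.1365]
orientation: [[0.541, -0.003, 0.841], [-0.841, 0.003, 0.541], [-0.004, -1.0, -0.001]]
contact_force: [-4.9, -1.6, 9.8]
gripper_width: 0.0333
```

{"op": "play_rows", "data": {"rows": [[[0,0,-0.0002,0,0,-0.1],[0,0,-0.0004,0,0,-0.2],[0,0,-0.0006,0,0,-0.3],[0,0,-0.0008,0,0,-0.4],[0,0,-0.001,0,0,-0.5],[0,0,-0.0012,0,0,-0.6],[0,0,-0.0014,0,0,-0.7],[0,0,-0.0016,0,0,-0.8],[0,0,-0.0018,0,0,-0.9],[0,0,-0.002,0,0,-1.0]]]}}

```text
t: 20.68
tcp_pos: [0.5809, -0.0377, 0.1343]
orientation: [[-0.416, 0.0, 0.91], [-0.91, 0.004, -0.416], [-0.004, -1.0, -0.002]]
contact_force: [-7.4, -0.4, 10.7]
gripper_width: 0.0334
```

```bash
python3 -c "
from bench import *
o=get_obs();print(o['q'],o['tcp_pos'],o['contact_force'],o['ft_torque'])"; python3 look.py pics/z21.png 256 150 265 175 40 10
```

```text
[-7.20105909  2.39566344 81.59774324  0.23260511 96.02875971 17.38267118] [ 0.5808698  -0.03766754  0.13425234] [-7.44721938 -0.37326807 10.72597294] [-0.03946141  1.48427479  0.06315516]
20.6833 [ 0.5808698  -0.03766754  0.13425234] [-7.44721938 -0.37326807 10.72597294] 0.0334297795660611
```

View pics/z21.png

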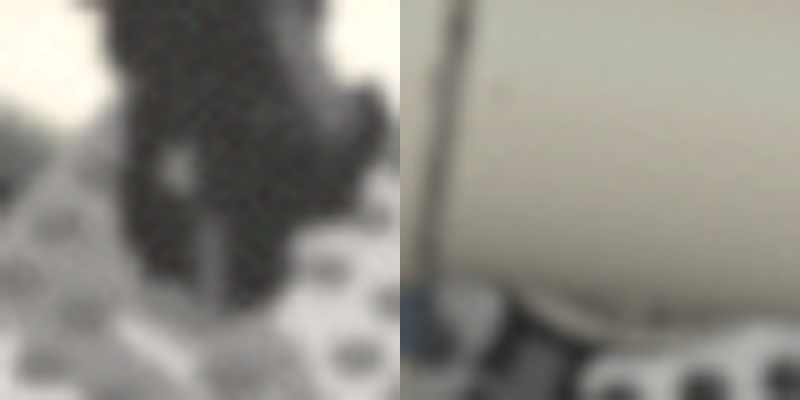

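It sinks 2.1–2.2 mm per rad, exactly the lead, so the thread is engaged. I'll ease the 7 N side load by shifting −x, and keep turning.

{"op": "play_rows", "data": {"rows": [[[-0.001,0,-0.0002,0,0,-0.1],[-0.002,0,-0.0004,0,0,-0.2],[-0.002,0,-0.0006,0,0,-0.3],[-0.002,0,-0.0008,0,0,-0.4],[-0.002,0,-0.001,0,0,-0.5],[-0.002,0,-0.0012,0,0,-0.6],[-0.002,0,-0.0014,0,0,-0.7],[-0.002,0,-0.0016,0,0,-0.8],[-0.002,0,-0.0018,0,0,-0.9],[-0.002,0,-0.002,0,0,-1.0]]]}}

```text
t: 21.62
tcp_pos: [0.5801, -0.0368, 0.1324]
orientation: [[-0.99, 0.007, 0.142], [-0.142, 0.002, -0.99], [-0.007, -1.0, -0.001]]
contact_force: [-3.9, 3.2, 9.3]
gripper_width: 0.0331
```

```bash
python3 -c "
from bench import *
o=get_obs();print(o['q'],o['tcp_pos'],o['contact_force'],o['ft_torque'])"; python3 look.py pics/z22.png 256 150 265 175 40 10
```

```text
[-7.09556811  1.91275324 82.28558053  0.19057234 95.42760077 74.73401667] [ 0.58010587 -0.03675582  0.13235441] [-3.89095723  3.16121218  9.30039511] [0.53516354 0.72390118 0.02741585]
21.6167 [ 0.58010587 -0.03675582  0.13235441] [-3.89095723  3.16121218  9.30039511] 0.033131181653597686
```

View pics/z22.png

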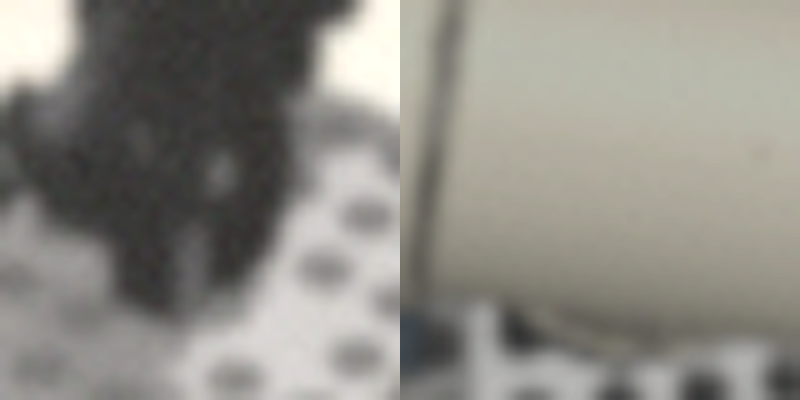

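{"op": "play_rows", "data": {"rows": [[[0,0,-0.0002,0,0,-0.1],[0,0,-0.0004,0,0,-0.2],[0,0,-0.0006,0,0,-0.3],[0,0,-0.0008,0,0,-0.4],[0,0,-0.001,0,0,-0.5]]]}}

```text
t: 22.13
tcp_pos: [0.5803, -0.0362, 0.1323]
orientation: [[-0.937, 0.008, -0.349], [0.349, 0.001, -0.937], [-0.008, -1.0, -0.003]]
contact_force: [-5.6, 3.8, 12.7]
gripper_width: 0.033
```

```bash
python3 -c "
from bench import *
o=get_obs();print(o['q'],o['tcp_pos'],o['contact_force'],o['ft_torque'],o['joint_torque'][5])"
```

```text
[-6.97857162e+00  1.85341686e+00  8.23565643e+01  9.22050424e-02
  9.53261643e+01  1.03450232e+02] [ 0.58027058 -0.03619744  0.13225474] [-5.57419978  3.75341488 12.70531695] [0.68339773 0.76102438 0.07465833] -1.483047679066658
```

{"op": "play_rows", "data": {"rows": [[[0,0,-0.0002,0,0,-0.1],[0,0,-0.0004,0,0,-0.2],[0,0,-0.0006,0,0,-0.3],[0,0,-0.0008,0,0,-0.4],[0,0,-0.001,0,0,-0.5]]]}}

```text
t: 22.55
tcp_pos: [0.5808, -0.0361, 0.1322]
orientation: [[-0.655, 0.009, -0.755], [0.755, -0.002, -0.655], [-0.007, -1.0, -0.006]]
contact_force: [-3.1, 4.1, 14.5]
gripper_width: 0.0334
```

```bash
python3 -c "
from bench import *
o=get_obs();print(o['q'],o['tcp_pos'],o['contact_force'],o['ft_torque'],o['joint_torque'][5])"; python3 look.py pics/z23.png 256 150 265 175 40 10
```

```text
[-6.87966745e+00  1.87176067e+00  8.23402101e+01 -3.70725523e-02
  9.52555453e+01  1.32170918e+02] [ 0.58077795 -0.03605805  0.13223456] [-3.0536057   4.0508333  14.49141974] [0.62150068 0.71644171 0.13310375] -1.4588235318660736
22.55 [ 0.58077795 -0.03605805  0.13223456] [-3.0536057   4.0508333  14.49141974] 0.03342078012289941
```

View pics/z23.png

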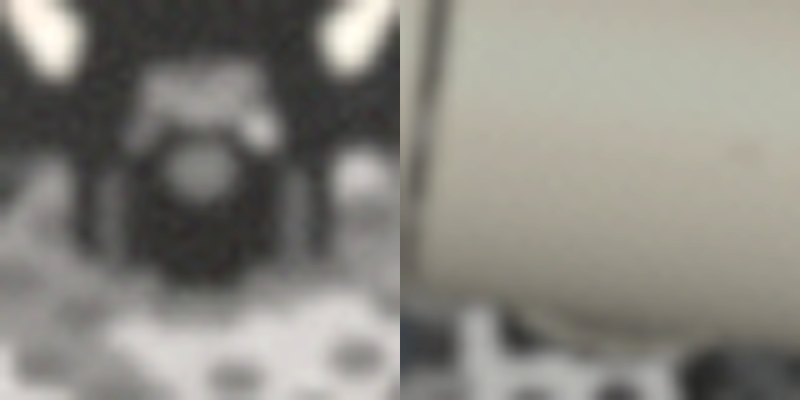

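The sinking stalled at 0.1323 while Fz and the torque rose, which suggests it is home. I'll release, back off, and check.

{"op": "play_rows", "data": {"rows": [[[0,0,0.002,0,0,0],[0,0,0.003,0,0,0],[0,0,0.003,0,0,0],[0,0,0.003,0,0,0],[0,0,0.003,0,0,0],[0,0,0.003,0,0,0]]], "claw": 0.7}}

```text
t: 23.15
tcp_pos: [0.5796, -0.0373, 0.1307]
orientation: [[-0.658, 0.003, -0.753], [0.753, -0.003, -0.658], [-0.004, -1.0, -0.001]]
contact_force: [-0.0, 0.0, -0.3]
gripper_width: 0.0595
```

{"op": "play_rows", "data": {"rows": [[[0,0,0.01,0,0,0],[0,0,0.03,0,0,0],[0,0,0.06,0,0,0],[-0.03,0,0.09,0,0,0],[-0.06,0,0.12,0,0,0.1],[-0.09,0,0.12,0,0,0.2],[-0.12,0,0.12,0,0,0.3],[-0.15,0,0.12,0,0,0.4],[-0.15,0,0.12,0,0,0.4]]]}}

```text
t: 23.9
tcp_pos: [0.4265, -0.0371, 0.2537]
orientation: [[-0.901, 0.008, -0.433], [0.433, -0.002, -0.901], [-0.008, -1.0, -0.002]]
contact_force: [-0.6, -0.2, -0.9]
gripper_width: 0.0598
```

```bash
python3 look.py pics/z24.png 256 150 265 175 40 10
```

```text
23.9 [ 0.42645299 -0.03710656  0.25367195] [-0.57199384 -0.18093585 -0.88453759] 0.05978967747173811
```

View pics/z24.png

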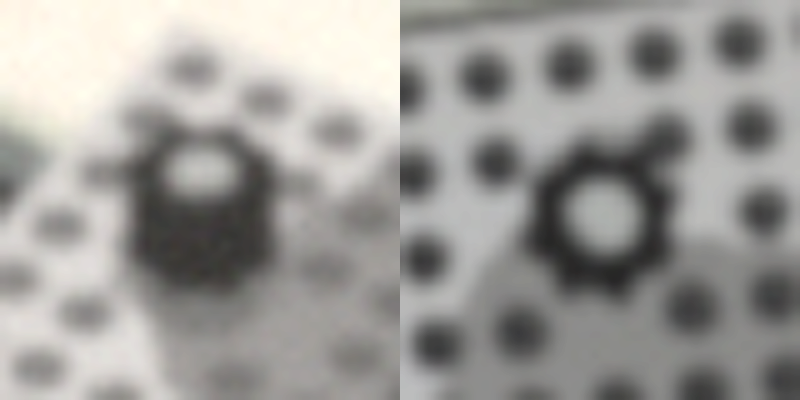

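```bash
python3 - <<'E'
from bench import *
from h import *
S=get_image("side");T=get_image("top")
def disc(d,x,y,w,h):
    g=cv2.cvtColor(d["color"],cv2.COLOR_BGR2GRAY)[y:y+h,x:x+w]
    g=cv2.resize(g,None,fx=8,fy=8,interpolation=cv2.INTER_CUBIC)
    c=(h*4,w*4)
    th=(int(g[c])+int(g.min()))//2+10
    n,l,st,ce=cv2.connectedComponentsWithStats((g>th).astype(np.uint8))
    i=l[c];return (ce[i]+.5)/8-.5+[x,y],st[i,4]/64
s,a=disc(S,269,160,14,13);t,b=disc(T,279,190,12,12)
print(s,a,t,b,tri(S,s,T,t))
for z in (.176,.178):print(proj(S,[.5825,-.038,z]),proj(T,[.5825,-.038,z]))
for z in (.174,.176,.178):print(z,plane(S,*s,z),plane(T,*t,z))
E
```

```text
[275.62696025 166.43339716] 21.421875 [285.03197174 195.92490786] 31.796875 (array([ 0.58400935, -0.03851418,  0.17624376]), np.float64(0.0002994110610741929))
[275.92470896 166.94005334] [284.8311778  196.65036801]
[275.92210211 166.32270879] [284.87388973 196.57470594]
0.174 [ 0.58529542 -0.04025594  0.174     ] [ 0.58432418 -0.03852876  0.174     ]
0.176 [ 0.58404074 -0.03878168  0.176     ] [ 0.58414901 -0.03843384  0.176     ]
0.178 [ 0.58278605 -0.03730742  0.178     ] [ 0.58397385 -0.03833892  0.178     ]
```

Triangulated, the knob top is at z = 0.1762 (0.176 is home), with a ray miss of 0.3 mm, and it is 1.6 mm off the well's axis. I'll make a last check of the whole scene, then hand in.

```bash
python3 - <<'E'
from bench import *
import cv2
a=get_image("top")["color"];cv2.imwrite("pics/top_end.png",a)
E
```

```text
(no output)
```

View pics/top_end.png

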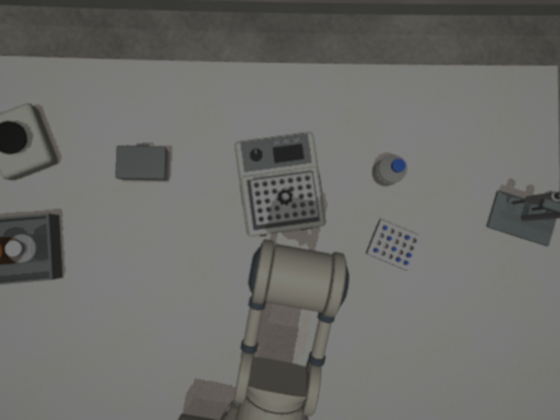

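The bottle, rack and tip box are where they started (around (390,168), (394,244) and (142,162)). The screw stands in the well at (285,196), and the arm is clear.

```bash
python3 -c "
from bench import *
print(close_job())"
```

```text
the job is handed in; nothing more can be done
None
```

The screw appears to be screwed fully home in the middle of the block, and I let go of it and handed the job in at about 24 s. No verdict is reported back.

- **What I did:** I picked the screw up by its knob with a tilted grasp, stood it in the well and released it on the thread's start. I then took it again from straight above and turned it clockwise about 275° with roughly 10 N of downward pressure.
- **Screwing in:** It sank 2.1–2.2 mm per rad at first, which matches the thread's lead. Over the last 1 rad it sank no further while the upward force rose from 9 to 14.5 N.
- **Final position:** From both cameras, the knob's top is at z = 0.1762 m, where home would be 0.176 m. It is about 1.6 mm off the well's axis, within the 4 mm limit. The final tilt was not measured separately.
- **Around it:** By eye in the last picture, the bottle, rack and tip box had not moved, and the gripper was well clear.

Two checks failed or disagreed:
- **First grasp missed:** The pictures put the real fingertips about 37 mm behind where the stated tool point placed them. I corrected for that offset from then on.
- **Torque at the stop:** It rose only to about 0.13 N m, so the evidence for "home" is mainly the measured height and the stop in sinking. The camera height is only good to about 1 mm, against the 1.5 mm allowed.

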